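# Open the weld scanner's guard gate and hold it wide

### The arm

A 6-joint arm with a two-finger parallel gripper is mounted at the origin on the work surface. World frame = base frame: x ahead of the robot, y to its left, z up, the work surface at z = 0. Lengths are in m, angles in rad, forces in N, time in s.
With the tool pointing down it reaches from about 0.25 to 0.775 m from the base axis. Payload 4 kg.
Tool frame: the origin (TCP) lies at the centre of the arm's flange, where the gripper is bolted on; the fingertips stand 173 mm ahead of it and the grasp point (between the pads) lies 155 mm ahead of it; z points along the fingers, y is the line along which they close (so a half turn about z gives the same grasp; the last joint's range is limited). The gripper opens to 85 mm and grips with 20 to 120 N. Pads are 22 mm wide; open, the fingers measure 114 mm over their backs; the gripper's body (76 mm by 85 mm) begins 54 mm behind the grasp point. The pads swing forward as they close: fully open they stand 13 mm farther back than shut.
Start: joints at [-1.419, 0.087, 1.371, -0, 1.684, -0.103], TCP at [0.139, -0.532, 0.405] pointing down, gripper open.
Joint ranges: [-3.1, 3.1], [-0.76, 2.03], [0.27, 2.55], [-1.08, 4.22], [0.17, 2.65], [-2.57, 2.57]. Speed limits (rad/s): [2.79, 2.79, 3.14, 3.14, 3.14, 3.14].

### API

Orientations are given as a 3x3 rotation matrix whose columns are the frame's x, y, z axes.
In Python, from plant import env gives the robot as it stands. Calls block until the motion is done:
- env.reach(position, orientation): joint-space move of the TCP to a pose.
- env.move_straight(position, rot=None, v=0.15, threshold=None): straight line of the TCP; rot=None keeps the orientation; v is the mean speed in m/s. With threshold (N) it stops when the force on the tool has changed by that much, and returns True; else False.
- env.move_j(angles): joint-space move.
- env.open() and env.gripper_close(): open the fingers fully, or close them until they stop; the grip force is fixed at half the most.
- env.pause(seconds).
- env.ik(position, orientation): joint angles nearest the present ones, or None.
- env.camera(name): name is "scene" or "top" or "wrist"; returns a dict with "frame" (480x640x3 uint8, red, green, blue), "vertical_fov" (degrees; the focal length in pixels is half the picture's height over the tangent of half this angle, whatever the lens; pixels are square), "cx", "cy" (the principal point, pixels), "cam_to_world" (4x4, takes a point from camera to world coordinates); the wrist camera has in their place "mount" (4x4, takes a point from camera to tool coordinates, whose origin is the TCP and whose axes are the flange's). Camera axes: x right, y down, z forward; pixel columns grow to the right and rows downward; lengths in m; the calibration is good to about 2 mm. A picture is of the moment at which its call begins: read the wrist's pose just before it. There is no depth.
A pose or a line that the arm cannot do raises env.PlanningError and nothing moves.
- env.sign_off(): hands the job in; it is judged then, once.
Readings, each from a call of its own:
- env.read_clock(): time.
- env.read_qpos(): joint angles.
- env.read_qvel(): joint speeds.
- env.read_tau(): joint torques, N m.
- env.read_ee_pos(): TCP position.
- env.read_orientation(): TCP orientation.
- env.read_wrist_force(): force on the tool from outside, world axes, zero at the start.
- env.read_wrist_torque(): the same for the moment, N m.
- env.read_grip_width(): opening from 0.0 (shut) to 1.0 (fully open).
- env.read_finger_force(): force on a finger pad.
Only numpy, scipy, OpenCV 4.12 (cv2) and the standard library are available. Lean on these libraries where they do the work, as an engineer would, in place of code of your own. Each camera call takes 0.05 s, during which the arm holds its last target. There are 200 camera calls.

### The job

Open the front guard gate of the weld scanner so that the test plate can be taken out: first squeeze the main catch on the scanner's right-hand pod (its tab towards its fixed lug) so that the gate springs ajar, then squeeze the safety catch in the gate's own handle and swing the gate towards you, past its half-way detent. Finish holding the gate at least 70 degrees open with its handle still squeezed in the gripper, because its spring pulls it back: do not let go. Leave everything else on the bench, and the plate inside, where it is.

Things in the scene. Friction and masses are not known exactly. Their poses are not given: they have to be found in the camera images.
- scanner: Bench-top weld scanner, fixed, 305 mm deep, 350 wide, flat top at z 178. Origin on the table, mid-front, on the plane of the shut gate. Axes: x from its front into the machine, y to the left seen from the front, z up. From left to right: hinge line at y +115 mm, clear gate in an aluminium frame (y +107 to -87), grey pod (y -92 to -200) with the main catch on its front.
- main_lug (a point): Fixed lug of the main catch: upright steel plate 24 mm wide (scanner x), 8 thick (y), top at z 235. The point is its centre at z 222; axes are the scanner's. The catch is a spring bolt across the gate's free edge: squeeze its tab, the like plate 32 mm to +y, towards this lug. Upper 35 mm of both are free to grip; 40 mm over both when shut, 26 with the tab fully drawn.
- main_tab (a point): Moving tab of the main catch, same plate as the lug and in line with it; centre at z 222. It moves with the bolt, to -y of the scanner, and springs back. The lug does not yield, so centre the squeeze on where the tab will end: midway between lug and drawn tab, 9 mm to +y of the lug's point.
- main_bolt (a joint): Travel of the main catch's tab towards its lug, m: 0 shut (spring 2 N), 0.014 fully drawn (5 N). From about 0.011 the gate is free. Springs back when let go, then rests against the side of the ajar gate.
- gate_handle (a point): Handle with safety catch on the gate's top, 155 mm from the hinge line, turning with the gate. Point midway between two level black bars (each 11 mm thick, 33 long along the gate, centres at z 222, 16.5 mm before and behind it). Axes: x square to the gate, into the machine when shut (squeeze along it), y along the gate to the hinge, z up. 44 mm over both bars, about 30 squeezed home.
- safety_bar (a point): Centre of the rear bar of the handle: the safety catch. It moves towards the front bar, which is fixed to the gate. Squeeze it 9 mm or more (12 is good, home is 13.5) and keep it so while the gate is pulled off the ajar position. Its shaft and claw run along the gate's top towards the pod, below z 200 mm.
- safety_catch (a joint): Turn of the safety catch, rad: 0 let go; from about 0.26 its claw is clear of the keeper; 0.40 squeezed home (about 6 N at the bar). Springs back.
- gate (a joint): Gate opening, rad: 0 shut; about 0.06 ajar, hanging on the safety catch after the main catch is off; detent at about 0.75 (about 6 N at the handle to pass it, over by 0.9; let go beyond it, the gate falls back and rests there); 1.6 at the stop. Swings out at the front, clockwise seen from above. Its spring pulls it shut with 1 to 2 N at the handle. Gate frame z 50 to 178 mm, 20 thick.
- gate_hinge (a point): Point on the gate's vertical hinge line at z 178 mm; axes turn with the gate, as the handle's.
- test_plate: Bystander: steel weld test plate 110 x 150 x 10 mm, lying inside the scanner. Origin: centre of its underside.
- couplant: Bystander: amber bottle, 48 mm diameter, 145 mm tall, standing left of the gate. Origin: centre of its underside.
- ref_block: Bystander: small steel reference block 75 x 20 x 30 mm, lying in front of the scanner. Origin: centre of its underside.
- probe: Bystander: angle probe 36 x 24 x 28 mm, lying in front of the scanner. Origin: centre of its underside.
- rule: Bystander: steel rule 300 x 30 x 4 mm, lying flat on the bench along the foot of the scanner front. Origin: centre of its underside.
- notebook: Bystander: open notebook 210 x 150 x 14 mm with a pen on it. Origin: centre of its underside.
- flaw_detector: Bystander: flat black instrument with a green screen, 250 x 180 x 60 mm, left side of the bench. Origin: centre of its underside.

How it is judged:
On the way, in this order (a step that is already met when the one before it is completed fails the run):
1. main catch squeezed: the gate has sprung ajar and hangs on the safety catch (value of joint gate between 0.03 and 0.15 rad and value of joint safety_catch below 0.1 rad), for 0.1 s.
2. safety catch in the handle squeezed (value of joint safety_catch above 0.2 rad), for 0.1 s.
3. gate swung past its detent (value of joint gate above 0.95 rad), for 0.1 s.
At the end, for the whole second after the job is handed in: The gate stands still (under 0.15 rad/s) at more than 1.2 rad open (70 degrees is 1.22) through the last second, the fingers holding it by the squeezed handle (contact force over 1 N, safety catch over 0.15 rad); the bystanders lie within 20 mm of where they were (value of joint gate above 1.2 rad and velocity of joint gate between -0.15 and 0.15 rad/s and contact force between the fingers and gate above 1 N and value of joint safety_catch above 0.15 rad and distance of each of test_plate, couplant, ref_block, probe, rule, notebook, flaw_detector from where it was at the start of the episode below 0.02 m); the arm keeps its last pose, push and grip.
It fails at once if a thing that is to be left alone moved by more than 20 mm (distance of any of test_plate, couplant, ref_block, probe, rule, notebook, flaw_detector from where it was at the start of the episode above 0.02 m).
It also fails if it takes over 48 s, if anything falls off the work surface, if the arm or the gripper's body presses on something with over 40 N, if the wrist force passes 120 N, or if a joint passes its speed limit or range.

## Working session

There is one attempt and no reset: what is moved stays moved. The work goes in short steps, each a Python script; the robot and the scene stay as the last script left them, time stands still between calls to the robot, and variables do not carry over. Pictures are saved under pics/ and viewed, at most 10 in all, crops included, and the job is handed in when it is done.

```bash
mkdir -p pics; ls; cat > h.py <<'E'
import numpy as np, cv2
from plant import env
def snap(name,fn):
    p=np.array(env.read_ee_pos());R=np.array(env.read_orientation())
    c=env.camera(name)
    T=np.array(c["cam_to_world"]) if name!="wrist" else np.block([[R,p.reshape(3,1)],[np.zeros((1,3)),np.ones((1,1))]])@np.array(c["mount"])
    f=240/np.tan(np.radians(c["vertical_fov"])/2)
    cv2.imwrite(f"pics/{fn}.png",c["frame"][:,:,::-1]); np.savez(f"pics/{fn}.npz",T=T,f=f,c=[c["cx"],c["cy"]])
def ray(fn,u,v):
    d=np.load(f"pics/{fn}.npz");T=d["T"];r=T[:3,:3]@np.array([(u-d["c"][0])/d["f"],(v-d["c"][1])/d["f"],1]);return T[:3,3],r
def onz(fn,u,v,z):
    o,r=ray(fn,u,v);return o+r*(z-o[2])/r[2]
def proj(fn,P):
    d=np.load(f"pics/{fn}.npz");T=d["T"];q=T[:3,:3].T@(np.array(P)-T[:3,3]);return q[:2]/q[2]*d["f"]+d["c"]
E
python3 - <<'E'
from h import *
snap("scene","s0");snap("top","t0");print(env.read_clock())
for n in("s0","t0"):
    d=np.load(f"pics/{n}.npz");print(d["T"].round(3),d["f"],d["c"])
E
```

```text
pics
0.1
[[-0.99   0.131 -0.052  0.667]
 [ 0.141  0.937 -0.32   0.417]
 [ 0.007 -0.324 -0.946  1.389]
 [ 0.     0.     0.     1.   ]] 509.1553953769803 [329.33246175 242.31093804]
[[-6.000e-03 -9.800e-01  1.970e-01  3.440e-01]
 [-1.000e+00  7.000e-03  4.000e-03  1.000e-03]
 [-5.000e-03 -1.970e-01 -9.800e-01  1.395e+00]
 [ 0.000e+00  0.000e+00  0.000e+00  1.000e+00]] 473.12467340297314 [318.39532399 244.51798925]
```

View pics/s0.png

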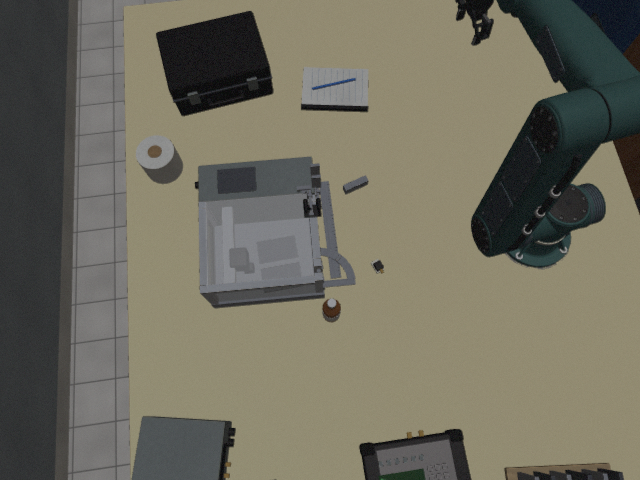

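View pics/t0.png

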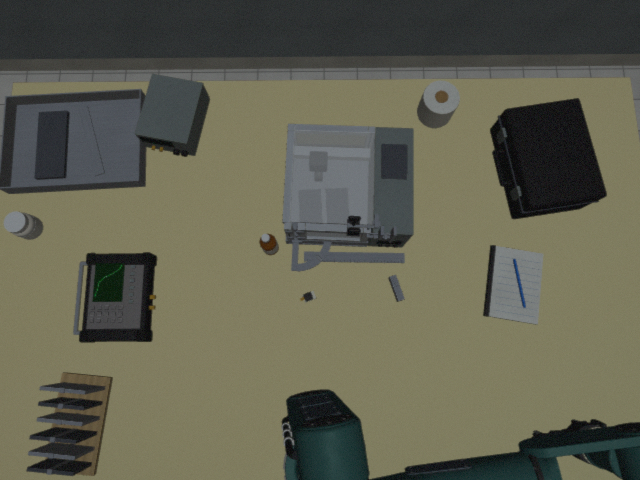

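Scene: scanner at top-view (285–413, 125–245), handle at about (354,225), main catch near (385,235). Scene view shows the handle at about (312,200). Next, a zoom on both.

```bash
python3 - <<'E'
from h import *
a=cv2.imread("pics/t0.png")[115:275,275:425];b=cv2.imread("pics/s0.png")[145:305,190:340]
o=np.hstack([cv2.resize(i,None,fx=2.66,fy=2.66,interpolation=cv2.INTER_CUBIC) for i in(a,b)]);cv2.imwrite("pics/z0.png",o);print(o.shape)
for p in[(413,128),(413,236),(287,125),(284,235)]:print(onz("t0",*p,.178).round(3))
for p in[(198,165),(312,157),(203,293),(323,284)]:print(onz("s0",*p,.178).round(3))
E
```

```text
(426, 798, 3)
[ 0.914 -0.256  0.178]
[ 0.61  -0.242  0.178]
[0.926 0.091 0.178]
[0.615 0.097 0.178]
[ 0.915 -0.256  0.178]
[ 0.613 -0.238  0.178]
[0.923 0.093 0.178]
[0.631 0.111 0.178]
```

View pics/z0.png

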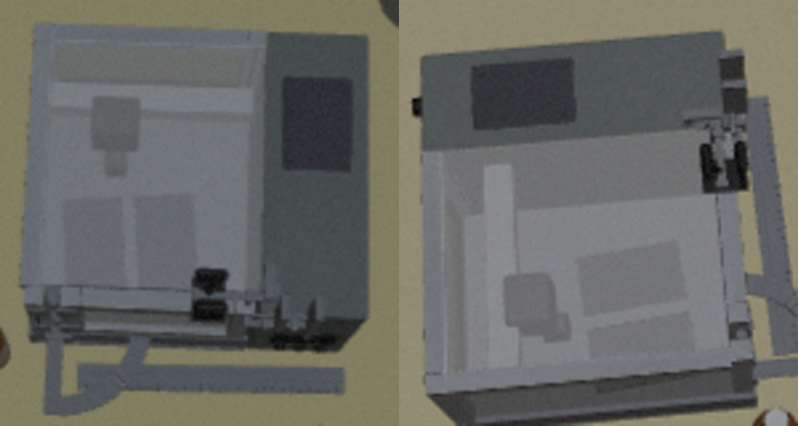

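```bash
cat >> h.py <<'E'
def down(a):  # closing axis (tool y) at world angle a
    y=np.array([np.cos(a),np.sin(a),0]);z=np.array([0,0,-1.]);return np.column_stack([np.cross(y,z),y,z])
E
python3 - <<'E'
from h import *
print(env.camera("wrist")["mount"])
print(np.array(env.read_orientation()).round(2))
yaw=-.045
for a in(np.pi/2,-np.pi/2):
  print(env.ik([.57,-.1,.5],down(yaw+a)))
for th in(0,.06,.7,1.35,1.45):
  for k in(0,np.pi):
    q=env.ik([.6-.15*np.sin(th),.08-.155*np.cos(th),.378],down(yaw-th+k));print(th,k,None if q is None else np.round(q,2))
E
```

```text
[[-4.54628583e-04 -9.65187178e-01 -2.61559755e-01  6.61267481e-02]
 [ 9.99999884e-01 -4.80413261e-04  3.46390798e-05  1.49532566e-03]
 [-1.59089970e-04 -2.61559709e-01  9.65187284e-01  3.18716558e-02]
 [ 0.00000000e+00  0.00000000e+00  0.00000000e+00  1.00000000e+00]]
[[ 0.97  0.25 -0.  ]
 [ 0.25 -0.97  0.  ]
 [ 0.   -0.   -1.  ]]
[-2.71632306e-01  1.54462937e-01  1.10914067e+00 -4.44089210e-16
  1.87798905e+00 -1.79742863e+00]
[-2.71632306e-01  1.54462937e-01  1.10914067e+00 -4.44089210e-16
  1.87798905e+00  1.34416402e+00]
0 0 [-0.22  0.22  1.28 -0.    1.65 -0.17]
0 3.141592653589793 None
0.06 0 [-0.22  0.2   1.3  -0.    1.64 -0.12]
0.06 3.141592653589793 None
0.7 0 [-0.19 -0.01  1.52 -0.    1.63  0.56]
0.7 3.141592653589793 None
1.35 0 [-0.02 -0.12  1.63 -0.    1.63  1.37]
1.35 3.141592653589793 [-0.02 -0.12  1.63 -0.    1.63 -1.77]
1.45 0 [ 0.01 -0.12  1.63 -0.    1.63  1.51]
1.45 3.141592653589793 [ 0.01 -0.12  1.63 -0.    1.63 -1.64]
```

```bash
python3 - <<'E'
from h import *
env.reach([.59,-.12,.53],down(-.045-np.pi/2));snap("wrist","w1");print(env.read_clock())
d=np.load("pics/w1.npz");print(d["f"],d["c"],d["T"].round(3))
E
```

```text
2.4333
422.24363924408607 [323.22793613 240.4145742 ] [[-0.047 -0.964 -0.262  0.656]
 [-0.999  0.045  0.012 -0.125]
 [ 0.001  0.262 -0.965  0.498]
 [ 0.     0.     0.     1.   ]]
```

View pics/w1.png

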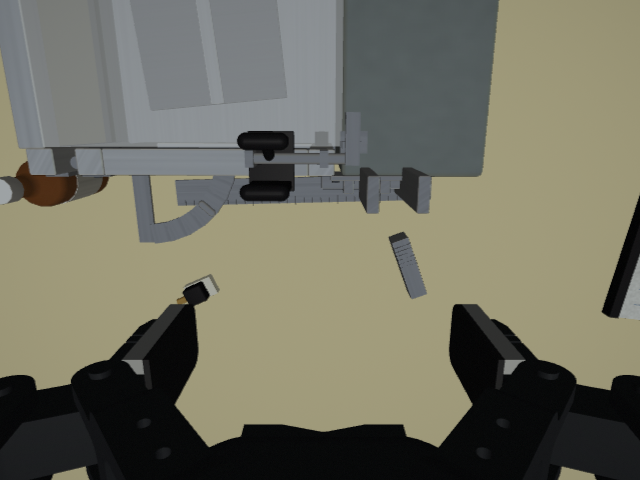

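The wrist view shows the handle bars at (265,140) and (266,190), and the tab and lug plates at about (372,192) and (424,194). Zooming for edges.

```bash
python3 - <<'E'
from h import *
a=cv2.imread("pics/w1.png")[120:225,230:440];a=cv2.convertScaleAbs(a,alpha=1.5,beta=20)
cv2.imwrite("pics/z1.png",cv2.resize(a,(798,399),interpolation=cv2.INTER_CUBIC))
E
```

```text
(no output)
```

View pics/z1.png

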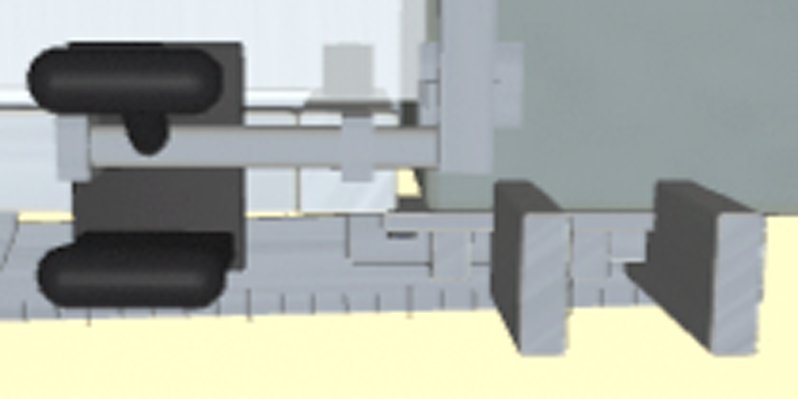

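```bash
python3 - <<'E'
from h import *
P=lambda x,y:(230+x/3.8,120+y/3.8)
L=onz("w1",*P(737,284),.235);T=onz("w1",*P(544.5,284),.235)
for n,c in(("lug",[(718,212),(762,212),(712,355),(757,355)]),("tab",[(525,212),(567,212),(521,355),(565,355)])):
    for q in c:print(n,onz("w1",*P(*q),.235).round(4))
B=onz("w1",*P(124.5,81),.222);F=onz("w1",*P(131,270),.222)
print(L,T,T-L,np.hypot(*(T-L)[:2]));print(B,F,B-F,"mid",(B+F)/2)
for p in((413.5,236),(284,235)):pass
# check in other views
for v in("t0","s0"):
    for p in((L,T,B,F)):print(v,proj(v,p).round(1))
E
```

```text
lug [ 0.6236 -0.1833  0.235 ]
lug [ 0.6233 -0.1905  0.235 ]
lug [ 0.5999 -0.1826  0.235 ]
lug [ 0.5995 -0.1901  0.235 ]
tab [ 0.6251 -0.1519  0.235 ]
tab [ 0.6248 -0.1587  0.235 ]
tab [ 0.6014 -0.1508  0.235 ]
tab [ 0.601  -0.1581  0.235 ]
[ 0.61161952 -0.18659749  0.235     ] [ 0.61311109 -0.15488523  0.235     ] [0.00149157 0.03171225 0.        ] 0.031747312688021216
[ 0.64851113 -0.0866349   0.222     ] [ 0.61676572 -0.08507418  0.222     ] [ 0.03174541 -0.00156072  0.        ] mid [ 0.63263842 -0.08585454  0.222     ]
t0 [395.  230.6]
t0 [382.4 230.1]
t0 [354.6 217.9]
t0 [354.2 230. ]
s0 [314.4 164. ]
s0 [315.5 175.3]
s0 [305.1 203.9]
s0 [317.8 202.9]
```

```bash
cat >> h.py <<'E'
yaw=-.047
ux=np.array([np.cos(yaw),np.sin(yaw),0]);uy=np.array([-np.sin(yaw),np.cos(yaw),0])
L=np.array([.6116,-.1866,0]);H=np.array([.6326,-.0859,0]);hinge=H+.155*uy
up=lambda z:np.array([0,0,z])
def handle(th,off=0.):
    a=yaw-th;gx=np.array([np.cos(a),np.sin(a),0]);gy=np.array([-np.sin(a),np.cos(a),0])
    return hinge-.155*gy+off*gx,a
def st(m=""):print(m,round(env.read_clock(),2),"F",np.round(env.read_wrist_force(),1),"grip",round(env.read_grip_width(),3),"ff",np.round(env.read_finger_force(),1))
E
python3 - <<'E'
from h import *
C=L+.009*uy;R=down(yaw-np.pi/2)
env.reach(C+up(.43),R);st()
print(env.move_straight(C+up(.378),R,v=.08,threshold=8));st("down")
env.gripper_close();st("closed");env.pause(.3);st()
snap("wrist","w2")
env.open();st("open");env.move_straight(C+up(.44),R,v=.12)
env.reach(np.array([.59,-.12,.53]),R);snap("wrist","w3");st()
cv2.imwrite("pics/z2.png",np.hstack([cv2.resize(cv2.imread(f"pics/{n}.png"),(400,300)) for n in("w2","w3")]))
a=cv2.imread("pics/w3.png")[120:225,230:440];a=cv2.convertScaleAbs(a,alpha=1.5,beta=20)
cv2.imwrite("pics/z3.png",cv2.resize(a,(798,399),interpolation=cv2.INTER_CUBIC))
E
```

```text
2.98 F [ 0.1 -0.7  0.7] grip 0.999 ff 0.0
False
down 3.77 F [ 0.1 -0.  -0.2] grip 0.999 ff 0.0
closed 4.37 F [0.1 3.8 5.8] grip 0.275 ff 63.2
 4.67 F [0.3 2.6 5.6] grip 0.27 ff 63.2
open 5.34 F [-1.   0.9 -0.1] grip 1.001 ff 0.0
 6.58 F [-0.2  0.3  0.3] grip 1.0 ff 0.0
```

View pics/z3.png

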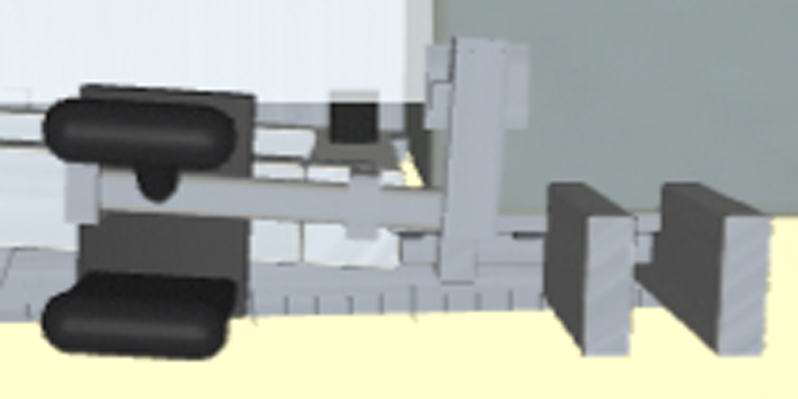

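The gate has sprung ajar: the bars are now at zoom (140,131) and (137,318), 9 mm nearer. The tab rests against the gate's side. Now the handle.

```bash
python3 - <<'E'
from h import *
P=lambda x,y:(230+x/3.8,120+y/3.8)
M=(onz("w3",*P(140,131),.222)+onz("w3",*P(137,318),.222))/2
p,a=handle(.06);print("measured",M,"pred",p)
p,a=handle(.06,-.0065)
env.reach(p+up(.43),down(a));st()
print(env.move_straight(p+up(.377),down(a),v=.08,threshold=8));st("down")
env.gripper_close();env.pause(.3);st("closed");print(np.round(env.read_qpos(),2))
E
```

```text
measured [ 0.62460238 -0.08561553  0.222     ] pred [ 0.62332895 -0.08518471  0.        ]
 7.88 F [-0.5  1.4  0.1] grip 0.998 ff 0.0
False
down 8.68 F [-0.6 -0.5 -0.3] grip 0.997 ff 0.0
closed 9.53 F [ 1.5 -0.8  7.8] grip 0.364 ff 58.6
[-0.23  0.25  1.23 -0.    1.65 -0.12]
```

```bash
python3 - <<'E'
from h import *
for th in np.arange(.16,1.41,.12):
    p,a=handle(th,-.0065)
    env.move_straight(p+up(.377),down(a),v=.06);st(f"{th:.2f}")
    if np.linalg.norm(env.read_wrist_force())>50:print("stop");break
env.pause(.5);st();snap("top","t4");snap("wrist","w4");snap("scene","s4")
o=np.hstack([cv2.resize(cv2.imread(f"pics/{n}.png"),(400,300)) for n in("t4","w4")]);cv2.imwrite("pics/z4.png",o)
E
```

```text
0.16 9.94 F [-1.2 -0.2  7.8] grip 0.364 ff 60.6
0.28 10.4 F [-1.4 -1.3  7.5] grip 0.358 ff 60.1
0.40 10.86 F [-1.4 -2.2  8.4] grip 0.359 ff 60.3
0.52 11.32 F [-2.5 -3.   8.6] grip 0.36 ff 60.5
0.64 11.78 F [-3.2 -4.1 10.2] grip 0.359 ff 60.7
0.76 12.23 F [-6.7 -3.1 10.3] grip 0.355 ff 63.7
0.88 12.69 F [-6.8 -4.4 11.2] grip 0.355 ff 63.6
1.00 13.15 F [-8.  -3.9 12.5] grip 0.361 ff 63.9
1.12 13.61 F [-9.6 -3.6 12.2] grip 0.359 ff 64.2
1.24 14.07 F [-11.6  -3.6  14. ] grip 0.362 ff 64.4
1.36 14.53 F [-12.6  -2.6  15.1] grip 0.359 ff 64.7
 15.03 F [-12.4  -2.5  15.3] grip 0.358 ff 64.8
```

View pics/z4.png

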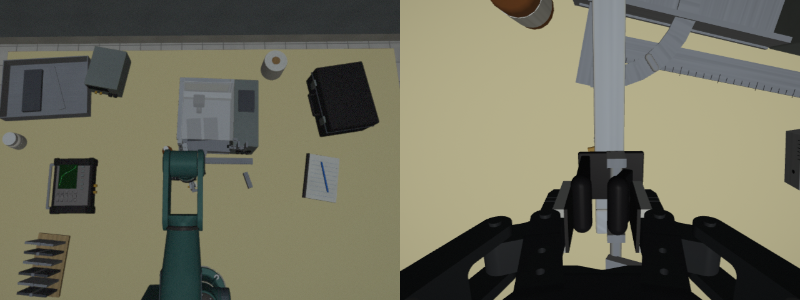

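The handle is held between the fingers, with the gate square to the tool at about 1.36 rad. The bottle and rule have not moved.

```bash
python3 -c "
from h import *
print(env.sign_off());st()"
```

```text
the job is handed in; nothing more can be done
None
the job is handed in; nothing more can be done
```

The job is handed in at about 15 s, with the gate held about 1.36 rad (78°) open and its handle squeezed in the gripper; the bottle and rule hadn't moved in the last picture, and I didn't measure the other items.

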